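# Gauge the fill depth of a carton

### The job

Find how full the covered carton is with the depth gauge on its lid: slide the red-knobbed probe gently down until its sprung foot rests on the goods inside, let go so that it stays there, then swing the red lock lever fully shut to clamp the probe at that height. Do not press hard on the goods, and leave the glue stick and the rolls beside the carton where they stand.

Things in the scene. Friction and masses are not known exactly. Their poses are not given: they have to be found in the camera images.
- carton: brown open cardboard carton, 150 x 190 x 95 mm, fixed to the table, covered by the gauge's board; origin at the centre of its underside, x along its 150 mm side, y along its 190 mm side, z up. The goods inside cannot be seen; their level, unknown, lies 25 to 65 mm above the table
- gauge: depth gauge, fixed on the carton: plywood board 166 x 206 x 10 mm with a 30 mm tall aluminium guide at its centre; origin at the centre of the board's underside (95 mm above the table), axes as the carton's
- probe: square 10 mm steel rod with a red round knob (24 mm across, 27 mm tall); origin mid-knob on the guide's axis. Slides only up and down: down takes about 2 N; left alone it stays, against up to 4 N (clamped: 10 N). Origin at most 154 mm above the gauge's origin, travel 78 mm. Black foot (22 mm across) 160 mm below the origin, hidden in the carton, sprung: 1.5 N/mm over 7 mm, then solid
- lock (a joint): angle of the red lock lever about its upright pivot, rad: 0 = fully open, 1.5 = fully shut against its stop; grows counter-clockwise seen from above, starts between 0 and 0.3. The clamp begins to bite at about 0.8 and then needs about 2 to 5 N at the peg; the lever stays where it is left
- lock_peg (a point): point on the axis of the upright red peg at the lever's end: peg 12 mm across, 36 mm long above the lever; this point is 18 mm below its top and 40 mm above the board's upper face
- lock_pivot (a point): point on the lever's upright pivot axis, 78 mm from lock_peg and level with it; the pivot is 22 mm from the probe's axis towards the robot side (-x) of the gauge
- glue_stick: white and blue glue stick standing upright, 25 mm across, 88 mm tall; origin at the centre of its underside
- label_roll: white roll of stickers lying flat, 64 mm across, 38 mm tall; origin at the centre of its underside
- tape_roll_c: brown packing tape roll lying flat, 104 mm across, 48 mm tall; origin at the centre of its underside

How it is judged:
By the outcome, as a careful person would: the job done as asked, in the order asked, and still so for the second after the job is handed in, with the robot touching nothing.
It also fails if it takes over 54 s, if anything falls off the work surface, if the arm or the gripper's body presses on something with over 40 N, if the wrist force passes 120 N, or if a joint passes its speed limit or range.

### The arm

A 7-joint arm with a two-finger parallel gripper is mounted at the origin on a cart in front of the work surface, level with it; the furniture and walls round the work are solid. World frame = base frame: x ahead of the robot, y to its left, z up, the work surface at z = 0. Lengths are in m, angles in degrees, forces in N, time in s.
With the tool pointing down it reaches from about 0.4 to 0.9 m from the base axis. Payload 5.5 kg.
Tool frame: the origin (TCP) lies at the very end of the fingers, on their centre line; the grasp point (between the pads) lies 19 mm behind it (env.grip_point_offset is the distance from the TCP to the grasp point, in m); z points along the fingers, y is the line along which they close (so a half turn about z gives the same grasp; the last joint's range is limited). The gripper opens to 92 mm and grips with 3 to 60 N. Pads are 19 mm wide; open, the fingers measure 130 mm over their backs; the gripper's body (75 mm by 190 mm) begins 47 mm behind the grasp point.
Start: joints at [-53.56, 28.699, -24.465, 88.831, 12.651, 65.22, -12.049], TCP at [0.237, 0.605, 0.227] pointing down, gripper open.
Joint ranges: [-164.97, 164.97], [-17.58, 116.51], [-87.97, 89.64], [11.32, 138.91], [-80.73, 260.73], [10.89, 115.49], [-147.41, 147.41]. Speed limits (degrees/s): [147.25, 147.25, 180, 180, 180, 180, 180].

### API

Orientations are given as [roll, pitch, yaw] about the fixed x, y, z axes, in that order (R = Rz(yaw) Ry(pitch) Rx(roll)).
In Python, from rig import env gives the robot as it stands. The module is installed in compiled form; this text tells all that it offers.
- The arm moves only by the tool jog_arm, never from a script. Its argument "rows" is a list of rows, each a list of 3 entries, a list of its own where there are three numbers: the shift along the world's x, y, z in mm, then the turn, a rotation vector about the world's x, y, z in rad, then the opening, from -1 (shut) to 1 (fully open). A call has 1 to 12 rows; each row shifts and turns the commanded pose from where the row before left it; what a row does not reach is not made up. A row lasts 1/12 s, in which the tool goes at most 41.7 mm and 7.16 degrees, less where a joint would pass 70% of its speed; a pose out of reach is approached as far as the arm can. A call is refused whole if a number of a shift passes 41.7 or a number of a turn 0.125, either way. A call with a gripper value outside its range is refused whole. The fingers move at their own pace and stop on an object; "grip_force" is the grip in N (left out, the last holds). Time passes only in rows, so rows that do not move let the fingers close. It gives the time, the measured TCP pose, the force, the opening and the grip force at its end, in the units of the state.
- env.get_obs(): the state, without advancing time (a new reading comes with each control period).
- env.get_image(name): name is "side" or "top"; returns a dict with "pixels" (480x640x3 uint8, blue, green, red), "fx", "fy", "cx", "cy" (pixels), "distortion" ([k1, k2, p1, p2, k3] as OpenCV has them; the pictures are not rectified), "rvec" (rotation vector, rad) and "tvec" (3), from world to camera coordinates, as OpenCV has them. Camera axes: x right, y down, z forward; pixel columns grow to the right and rows downward; lengths in m; the calibration is good to about 2 mm. A picture is of the moment at which its call begins. There is no depth.
- env.finish_job(): hands the job in; it is judged then, once.
The state is a dict: "t": time; "qpos": joint angles; "qd": joint speeds; "joint_efforts": joint torques, N m; "tool_pos": TCP position; "tool_rot": TCP orientation; "force": force on the tool from outside, world axes, zero at the start; "moment": the same for the moment, N m; "opening": opening from 0.0 (shut) to 1.0 (fully open); "finger_force": force on a finger pad.
Only numpy, scipy, OpenCV 4.12 (cv2) and the standard library are available. Lean on these libraries where they do the work, as an engineer would, in place of code of your own. Each camera call takes 0.05 s, during which the arm holds its last target. There are 200 camera calls.

## Working session

There is one attempt and no reset: what is moved stays moved. The work goes in short steps, Python scripts to look and compute and a tool call to move; the robot and the scene stay as the last step left them, time stands still between calls to the robot, and variables do not carry over. Pictures are saved under pics/ and viewed, at most 10 in all, crops included, and the job is handed in when it is done.

Besides the shell and the picture viewer there is one more tool, called after ">>>" as name(argument=value, ...), one argument or row to a line, values as JSON. jog_arm: Moves the arm, as the interface text tells. Its arguments: {"type":"object","properties":{"rows":{"type":"array","items":{"type":"array"}},"grip_force":{"type":"number"}},"required":["rows"]}

```bash
mkdir -p pics; cat > h.py <<'E'
import cv2, numpy as np
from rig import env
def K(i): return np.array([[i['fx'],0,i['cx']],[0,i['fy'],i['cy']],[0,0,1]])
def ray(i,uv):
    n=cv2.undistortPoints(np.array([[uv]],float),K(i),np.array(i['distortion']))[0,0]
    R=cv2.Rodrigues(np.array(i['rvec'],float))[0]; t=np.array(i['tvec'],float).ravel()
    return -R.T@t, R.T@np.array([n[0],n[1],1])
def onz(i,uv,z):
    c,d=ray(i,uv); return c+d*(z-c[2])/d[2]
def tri(i,u,j,v):
    c1,d1=ray(i,u);c2,d2=ray(j,v)
    s=np.linalg.lstsq(np.c_[d1,-d2],c2-c1,rcond=None)[0]
    a,b=c1+d1*s[0],c2+d2*s[1]; return (a+b)/2,np.linalg.norm(a-b)
def proj(i,p): return cv2.projectPoints(np.array([p],float),np.array(i['rvec'],float),np.array(i['tvec'],float),K(i),np.array(i['distortion'],float))[0].reshape(-1,2)
def red(i):
    h=cv2.cvtColor(i['pixels'],cv2.COLOR_BGR2HSV)
    return (((h[...,0]<8)|(h[...,0]>172))&(h[...,1]>140)&(h[...,2]>60)).astype('uint8')
E
python3 - <<'E'
from h import *
for n in('side','top'):
    i=env.get_image(n); cv2.imwrite(f'pics/{n}0.png',i['pixels'])
    k,l,s,c=cv2.connectedComponentsWithStats(red(i))
    print(n,ray(i,(320,240)),[(s[a].tolist(),c[a].round(1).tolist()) for a in range(1,k) if s[a,4]>25])
print(env.get_obs())
E
```

```text
side (array([ 0.24041   , -0.54694912,  0.70924967]), array([ 0.3197292 ,  0.73486664, -0.59825597])) [([121, 59, 12, 13, 79], [126.2, 65.3]), ([185, 72, 14, 5, 53], [191.1, 74.0]), ([355, 188, 15, 20, 242], [361.4, 197.0]), ([300, 230, 46, 28, 320], [316.3, 247.5]), ([179, 267, 11, 8, 50], [184.2, 270.1]), ([374, 422, 123, 58, 4560], [433.2, 457.9])]
top (array([0.43683039, 0.14090652, 1.38772816]), array([ 0.08832318,  0.01884113, -0.99610832])) [([344, 205, 9, 12, 90], [347.9, 210.4]), ([471, 229, 49, 55, 2565], [495.1, 256.1]), ([320, 230, 25, 29, 168], [331.3, 245.4]), ([588, 281, 10, 21, 110], [592.1, 290.5]), ([597, 280, 43, 31, 740], [618.6, 294.8]), ([244, 333, 12, 7, 47], [249.8, 336.1])]
{'t': 0.1, 'qpos': array([-53.56155137,  28.75088273, -24.4536976 ,  88.88564973,
        12.65305176,  65.22164322, -12.04854463]), 'qd': array([ 0.04854613, -0.11045075,  0.02438981, -0.06885867,  0.1027636 ,
        0.0069223 ,  0.03042655]), 'joint_efforts': array([-1.19502557e-02, -5.67870212e+01, -5.83875418e+00, -2.79916245e+01,
       -6.89116213e-02,  2.40410533e-02,  2.06290980e-05]), 'tool_pos': array([0.23654644, 0.60473444, 0.22575321]), 'tool_rot': array([-1.79895584e+02, -1.58758102e-03,  1.58645747e+02]), 'force': array([-0.31626973, -0.21389159,  0.30652076]), 'moment': array([-0.01134495,  0.02498158,  0.00808802]), 'finger_force': 0.0, 'opening': 0.9990923882887188}
```

View pics/side0.png

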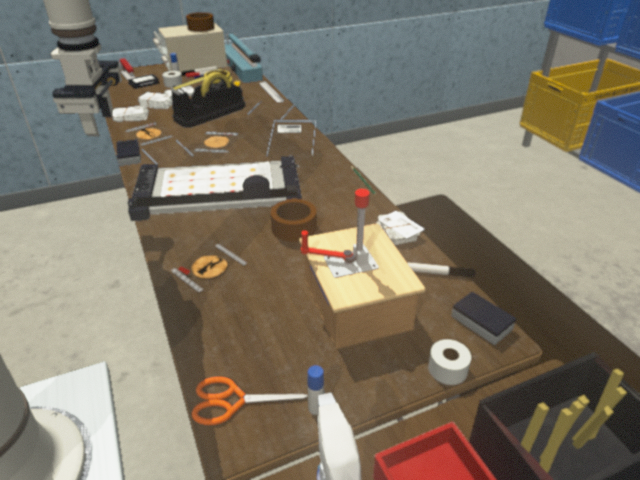

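View pics/top0.png

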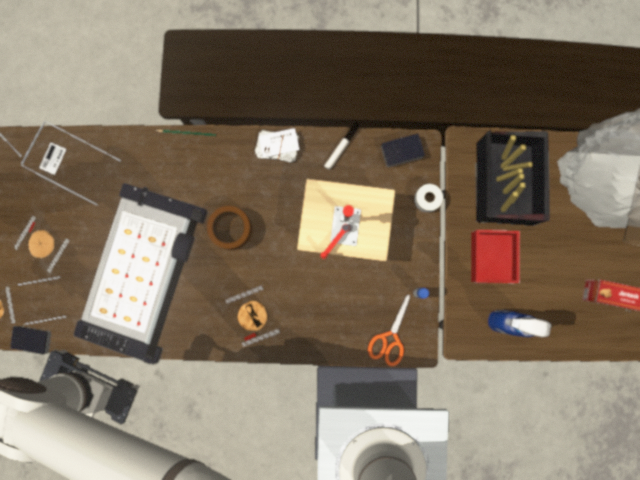

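The side view shows the knob at (361,197) and the lever's peg near (304,240). In the top view the knob is at (348,210) and the peg end near (324,253). The board fills about (299–394, 180–262).

```bash
python3 - <<'E'
from h import *
S=env.get_image('side');T=env.get_image('top')
h=cv2.cvtColor(T['pixels'],cv2.COLOR_BGR2HSV)
m=((h[...,0]>14)&(h[...,0]<32)&(h[...,1]>50)&(h[...,2]>150)).astype('uint8')
m=cv2.morphologyEx(m,cv2.MORPH_CLOSE,np.ones((25,25)))
k,l,s,c=cv2.connectedComponentsWithStats(m)
a=[a for a in range(1,k) if l[215:240,310:330].ravel().tolist().count(a)>100][0]
cs=max(cv2.findContours((l==a).astype('uint8'),0,2)[0],key=cv2.contourArea)
P=np.array([onz(T,p[0].astype(float),.105)[:2] for p in cs])
r=cv2.minAreaRect((P*1000).astype('float32'));print('board',r, cv2.boxPoints(r))
print('knob tri',tri(S,(361.4,197),T,(347.9,210.4)))
for z in (.249,.2625):print(onz(S,(361.4,197),z),onz(T,(347.9,210.4),z))
def crop(i,x,y,w,hh,f):return cv2.resize(i['pixels'][y:y+hh,x:x+w],None,fx=f,fy=f,interpolation=2)
cv2.imwrite('pics/c.png',np.hstack([crop(S,290,175,100,100,4),crop(T,290,180,100,100,4)]))
print('fwd', env.get_obs()['tool_pos'])
E
```

```text
board ((599.47802734375, 107.61099243164062), (208.0973358154297, 169.32589721679688), 84.3233642578125) [[504.93842    12.446938 ]
 [673.4339     -4.3017654]
 [694.01764   202.77505  ]
 [525.52216   219.52374  ]]
knob tri (array([0.60039392, 0.10727132, 0.24286901]), np.float64(0.0006480401333309744))
[0.59533681 0.09873464 0.249     ] [0.59981671 0.10732199 0.249     ]
[0.58492613 0.0797955  0.2625    ] [0.59788446 0.10772014 0.2625    ]
fwd [0.23659001 0.60495652 0.22607745]
```

View pics/c.png

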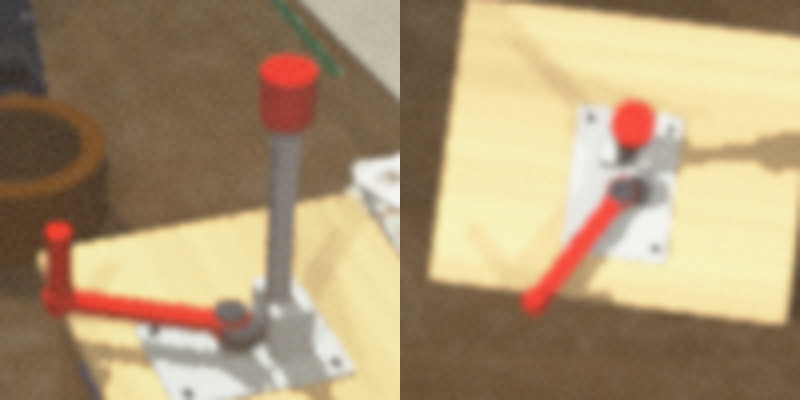

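The crop shows the knob, and the peg top at about side (304.5,232) and top (324,254). The lever points toward −x,+y, which is the open side.

```bash
python3 - <<'E'
from h import *
S=env.get_image('side');T=env.get_image('top')
print(tri(S,(304.5,232.5),T,(324,254)),onz(T,(324,254.5),.163),onz(S,(304.5,232.5),.163),onz(S,(304.5,240.5),.145))
E
```

```text
(array([0.51541137, 0.15436063, 0.16378617]), np.float64(0.0008494498871571523)) [0.51396858 0.15447785 0.163     ] [0.51622119 0.15526351 0.163     ] [0.51610936 0.15592069 0.145     ]
```

>>> jog_arm(
  rows=[
    [[15,-21,8],[0,0,0.023],-1],
    [[15,-21,8],[0,0,0.023],-1],
    [[15,-21,8],[0,0,0.023],-1],
    [[15,-21,8],[0,0,0.023],-1],
    [[15,-21,8],[0,0,0.023],-1],
    [[15,-21,8],[0,0,0.023],-1],
    [[15,-21,8],[0,0,0.023],-1],
    [[15,-21,8],[0,0,0.023],-1],
    [[15,-21,0],[0,0,0.023],-1],
    [[15,-21,0],[0,0,0.023],-1],
    [[15,-21,0],[0,0,0.023],-1],
    [[15,-21,0],[0,0,0.023],-1],
  ],
  grip_force=20,
)

```text
t: 1.3
tool_pos: [0.4173, 0.3522, 0.2909]
tool_rot: [180.0, 0.0, 174.5]
force: [0.5, 0.2, 0.1]
opening: 0.177
finger_force: 0.0
```

>>> jog_arm(
  rows=[
    [[15,-20.5,0],[0,0,0],-1],
    [[15,-20.5,0],[0,0,0],-1],
    [[15,-20.5,0],[0,0,0],-1],
    [[15,-20.5,0],[0,0,0],-1],
    [[15,-20.5,0],[0,0,0],-1],
    [[15,-20.5,0],[0,0,0],-1],
    [[15,-20.5,0],[0,0,0],-1],
    [[15,-20.5,0],[0,0,0],-1],
    [[15,-20.5,0],[0,0,0],-1],
    [[15,-20.5,0],[0,0,0],-1],
    [[16,-20,0],[0,0,0],-1],
    [[16,-20,0],[0,0,0],-1],
  ],
)

```text
t: 2.3
tool_pos: [0.5993, 0.1073, 0.2908]
tool_rot: [-180.0, 0.0, 174.5]
force: [-0.7, 0.0, -0.3]
opening: 0.004
finger_force: 0.0
```

>>> jog_arm(
  rows=[
    [[0,0,-5],[0,0,0],-1],
    [[0,0,-5],[0,0,0],-1],
    [[0,0,-5],[0,0,0],-1],
    [[0,0,-3],[0,0,0],-1],
    [[0,0,-3],[0,0,0],-1],
    [[0,0,-2],[0,0,0],-1],
    [[0,0,0],[0,0,0],-1],
    [[0,0,0],[0,0,0],-1],
  ],
)

```text
t: 2.97
tool_pos: [0.5985, 0.1088, 0.2678]
tool_rot: [180.0, -0.0, 174.5]
force: [-0.3, 0.3, 0.1]
opening: 0.002
finger_force: 0.0
```

>>> jog_arm(
  rows=[
    [[0.5,-1,-2],[0,0,0],-1],
    [[0,0,-2],[0,0,0],-1],
    [[0,0,-2],[0,0,0],-1],
    [[0,0,-2],[0,0,0],-1],
    [[0,0,-2],[0,0,0],-1],
    [[0,0,-2],[0,0,0],-1],
    [[0,0,-2],[0,0,0],-1],
    [[0,0,-2],[0,0,0],-1],
    [[0,0,-2],[0,0,0],-1],
    [[0,0,-2],[0,0,0],-1],
    [[0,0,-2],[0,0,0],-1],
  ],
)

```text
t: 3.88
tool_pos: [0.5992, 0.1074, 0.2458]
tool_rot: [180.0, 0.0, 174.5]
force: [-1.4, -0.6, 2.0]
opening: 0.01
finger_force: 1.0
```

>>> jog_arm(
  rows=[
    [[0,0,-1],[0,0,0],-1],
    [[0,0,-1],[0,0,0],-1],
    [[0,0,-1],[0,0,0],-1],
    [[0,0,-1],[0,0,0],-1],
    [[0,0,-1],[0,0,0],-1],
  ],
)

```text
t: 4.3
tool_pos: [0.5992, 0.1074, 0.2407]
tool_rot: [180.0, -0.0, 174.5]
force: [-0.2, -0.6, 1.9]
opening: 0.004
finger_force: 0.9
```

>>> jog_arm(
  rows=[
    [[0,0,-1],[0,0,0],-1],
    [[0,0,-1],[0,0,0],-1],
    [[0,0,-0.5],[0,0,0],-1],
  ],
)

```text
t: 4.55
tool_pos: [0.5992, 0.1074, 0.2381]
tool_rot: [180.0, -0.0, 174.5]
force: [-0.2, -0.2, 2.3]
opening: 0.01
finger_force: 0.9
```

>>> jog_arm(
  rows=[
    [[0,0,-0.8],[0,0,0],-1],
    [[0,0,-0.8],[0,0,0],-1],
    [[0,0,-0.4],[0,0,0],-1],
  ],
)

```text
t: 4.8
tool_pos: [0.5992, 0.1074, 0.2361]
tool_rot: [180.0, -0.0, 174.5]
force: [-1.0, -1.0, 0.8]
opening: 0.003
finger_force: 0.9
```

>>> jog_arm(
  rows=[
    [[0,0,-0.8],[0,0,0],-1],
    [[0,0,-0.8],[0,0,0],-1],
    [[0,0,-0.4],[0,0,0],-1],
  ],
)

```text
t: 5.05
tool_pos: [0.5992, 0.1074, 0.2341]
tool_rot: [180.0, 0.0, 174.5]
force: [-0.5, -0.6, 0.8]
opening: 0.005
finger_force: 0.9
```

>>> jog_arm(
  rows=[
    [[0,0,-0.8],[0,0,0],-1],
    [[0,0,-0.8],[0,0,0],-1],
    [[0,0,-0.8],[0,0,0],-1],
  ],
)

```text
t: 5.3
tool_pos: [0.5992, 0.1074, 0.2317]
tool_rot: [-180.0, -0.0, 174.5]
force: [-1.0, -0.5, 1.3]
opening: 0.003
finger_force: 0.9
```

>>> jog_arm(
  rows=[
    [[0,0,-0.8],[0,0,0],-1],
    [[0,0,-0.8],[0,0,0],-1],
    [[0,0,-0.8],[0,0,0],-1],
  ],
)

```text
t: 5.55
tool_pos: [0.5992, 0.1074, 0.2293]
tool_rot: [180.0, -0.0, 174.5]
force: [-0.5, 0.0, 1.4]
opening: 0.003
finger_force: 0.9
```

>>> jog_arm(
  rows=[
    [[0,0,-0.8],[0,0,0],-1],
    [[0,0,-0.8],[0,0,0],-1],
    [[0,0,-0.8],[0,0,0],-1],
  ],
)

```text
t: 5.8
tool_pos: [0.5992, 0.1074, 0.2269]
tool_rot: [-180.0, -0.0, 174.5]
force: [-1.3, -1.0, 2.0]
opening: 0.003
finger_force: 0.9
```

>>> jog_arm(
  rows=[
    [[0,0,-0.8],[0,0,0],-1],
    [[0,0,-0.8],[0,0,0],-1],
    [[0,0,-0.8],[0,0,0],-1],
  ],
)

```text
t: 6.05
tool_pos: [0.5992, 0.1073, 0.2246]
tool_rot: [-180.0, -0.0, 174.5]
force: [-0.8, -0.1, 2.4]
opening: 0.008
finger_force: 0.9
```

>>> jog_arm(
  rows=[
    [[0,0,-0.7],[0,0,0],-1],
    [[0,0,-0.7],[0,0,0],-1],
    [[0,0,-0.6],[0,0,0],-1],
  ],
)

```text
t: 6.3
tool_pos: [0.5992, 0.1074, 0.2226]
tool_rot: [180.0, -0.0, 174.5]
force: [-1.2, -0.9, 1.7]
opening: 0.004
finger_force: 0.9
```

>>> jog_arm(
  rows=[
    [[0,0,-0.8],[0,0,0],-1],
    [[0,0,-0.8],[0,0,0],-1],
    [[0,0,-0.8],[0,0,0],-1],
  ],
)

```text
t: 6.55
tool_pos: [0.5992, 0.1073, 0.2202]
tool_rot: [180.0, 0.0, 174.5]
force: [-0.8, -0.7, 1.7]
opening: 0.007
finger_force: 0.9
```

>>> jog_arm(
  rows=[
    [[0,0,-0.8],[0,0,0],-1],
    [[0,0,-0.8],[0,0,0],-1],
    [[0,0,-0.8],[0,0,0],-1],
  ],
)

```text
t: 6.8
tool_pos: [0.5992, 0.1074, 0.2179]
tool_rot: [180.0, 0.0, 174.5]
force: [-1.5, -0.6, 3.3]
opening: 0.005
finger_force: 1.7
```

>>> jog_arm(
  rows=[
    [[0,0,-0.5],[0,0,0],-1],
    [[0,0,0],[0,0,0],-1],
  ],
)

```text
t: 6.97
tool_pos: [0.5992, 0.1074, 0.2174]
tool_rot: [180.0, 0.0, 174.5]
force: [-0.9, -0.9, 3.2]
opening: 0.002
finger_force: 1.4
```

>>> jog_arm(
  rows=[
    [[0,0,-0.3],[0,0,0],-1],
    [[0,0,-0.3],[0,0,0],-1],
  ],
)

```text
t: 7.13
tool_pos: [0.5992, 0.1074, 0.2169]
tool_rot: [-180.0, 0.0, 174.5]
force: [-2.5, -0.7, 4.1]
opening: 0.004
finger_force: 2.3
```

The foot is on the goods with about 2.5 N of spring force, under the 4 N the probe holds against. Next I'll lift off and move over the peg.

>>> jog_arm(
  rows=[
    [[0,0,2],[0,0,0],-1],
    [[0,0,5],[0,0,0],-1],
    [[0,0,12],[0,0,0],-1],
    [[0,0,12],[0,0,0],-0.2],
    [[-12,6.7,0],[0,0,0],-0.2],
    [[-12,6.7,0],[0,0,0],-0.2],
    [[-12,6.7,0],[0,0,0],-0.2],
    [[-12,6.7,0],[0,0,0],-0.2],
    [[-12,6.7,0],[0,0,0],-0.2],
    [[-12,6.7,0],[0,0,0],-0.2],
    [[-12,6.8,0],[0,0,0],-0.2],
    [[0,0,0],[0,0,0],-0.2],
  ],
)

```text
t: 8.13
tool_pos: [0.5126, 0.1567, 0.248]
tool_rot: [180.0, -0.1, 174.7]
force: [-0.1, -0.3, 0.4]
opening: 0.401
finger_force: 0.0
```

```bash
python3 - <<'E'
from h import *
S=env.get_image('side');T=env.get_image('top')
def crop(i,x,y,w,hh,f):return cv2.resize(i['pixels'][y:y+hh,x:x+w],None,fx=f,fy=f,interpolation=2)
cv2.imwrite('pics/d.png',np.hstack([crop(S,270,165,120,120,3),crop(T,290,180,120,120,3)]))
o=env.get_obs();print(o['tool_pos'],o['opening'],o['force'])
k,l,s,c=cv2.connectedComponentsWithStats(red(S));print([(s[a].tolist(),c[a].round(1).tolist()) for a in range(1,k) if s[a,4]>25])
for z in(.198,.201,.204,.207):print(z,proj(S,(.5995,.1075,z)))
E
```

```text
[0.51510412 0.15469959 0.24808902] 0.39995898084362597 [ 1.3037429  -0.74074431  0.30357385]
[([121, 59, 12, 13, 78], [126.2, 65.3]), ([185, 72, 13, 5, 51], [190.7, 73.9]), ([354, 206, 15, 19, 234], [360.5, 214.7]), ([300, 230, 46, 28, 320], [316.3, 247.5]), ([179, 267, 11, 8, 51], [184.0, 270.0]), ([374, 422, 123, 58, 4624], [432.4, 458.0])]
0.198 [[359.89843141 219.36787541]]
0.201 [[359.97317357 217.91536283]]
0.204 [[360.04823518 216.45708859]]
0.207 [[360.12361843 214.99301543]]
```

View pics/d.png

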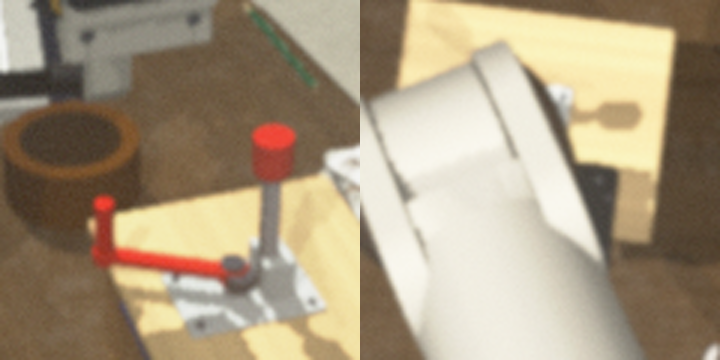

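The side view shows the knob lowered to (360,215), with the gripper above the peg and the lever still open. Next I'll lower so the fingers straddle the peg.

>>> jog_arm(
  rows=[
    [[0,0,-12],[0,0,0],-0.2],
    [[0,0,-12],[0,0,0],-0.2],
    [[0,0,-12],[0,0,0],-0.2],
    [[0,0,-12],[0,0,0],-0.2],
    [[0,0,-12],[0,0,0],-0.2],
    [[0,0,-12],[0,0,0],-0.2],
    [[0,0,-12],[0,0,0],-0.2],
    [[0,0,-12],[0,0,0],-0.2],
    [[0,0,-10],[0,0,0],-0.2],
    [[0,0,0],[0,0,0],-0.2],
  ],
)

```text
t: 9.07
tool_pos: [0.5138, 0.1537, 0.1392]
tool_rot: [-179.9, -0.2, 174.5]
force: [-0.6, 0.9, 0.1]
opening: 0.4
finger_force: 0.0
```

```bash
python3 - <<'E'
from h import *
p=np.array([577.6,109.7]);a0=np.arctan2(154.5-109.7,515-577.6);print(np.degrees(a0))
# open direction unknown: lever now at 0..0.3 -> sweep up to 1.5
q=None
for s in np.arange(0,1.66,.1):
    x=p+78*np.array([np.cos(a0+s),np.sin(a0+s)])
    print(round(s,2),x.round(1),None if q is None else (x-q).round(1)); q=x
S=env.get_image('side');cv2.imwrite('pics/e.png',cv2.resize(S['pixels'][150:290,250:410],None,fx=4,fy=4,interpolation=2));print(env.get_obs()['tool_pos'],env.get_obs()['force'])
E
```

```text
144.4104081966993
0.0 [514.2 155.1] None
0.1 [510.  148.5] [-4.2 -6.6]
0.2 [506.4 141.6] [-3.5 -6.9]
0.3 [503.6 134.3] [-2.8 -7.3]
0.4 [501.5 126.8] [-2.1 -7.5]
0.5 [500.2 119.1] [-1.3 -7.7]
0.6 [499.6 111.4] [-0.6 -7.8]
0.7 [499.8 103.6] [ 0.2 -7.8]
0.8 [500.8  95.8] [ 1.  -7.7]
0.9 [502.6  88.2] [ 1.8 -7.6]
1.0 [505.1  80.9] [ 2.5 -7.4]
1.1 [508.4  73.8] [ 3.2 -7.1]
1.2 [512.3  67. ] [ 3.9 -6.7]
1.3 [516.9  60.7] [ 4.6 -6.3]
1.4 [522.1  54.9] [ 5.2 -5.8]
1.5 [527.8  49.6] [ 5.7 -5.3]
1.6 [534.1  45. ] [ 6.2 -4.7]
[0.51435605 0.15401888 0.14037861] [-0.42847101  1.00751306  0.61797674]
```

View pics/e.png

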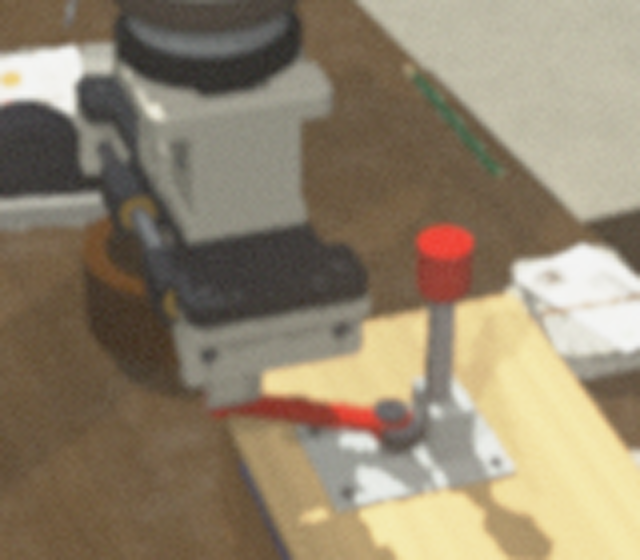

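The fingers straddle the peg in this view. Next I'll narrow the gap and sweep along the arc.

>>> jog_arm(
  rows=[
    [[0,0,0],[0,0,0],-0.6],
    [[0,0,0],[0,0,0],-0.6],
    [[0,0,0],[0,0,0],-0.6],
    [[-4,-6.6,0],[0,0,0],-0.6],
    [[-3.5,-7,0],[0,0,0],-0.6],
    [[-3,-7.3,0],[0,0,0.03],-0.6],
    [[-2,-7.5,0],[0,0,0.04],-0.6],
    [[-1.3,-7.7,0],[0,0,0.05],-0.6],
    [[-0.6,-7.8,0],[0,0,0.06],-0.6],
    [[0.2,-7.8,0],[0,0,0.06],-0.6],
  ],
)

```text
t: 9.95
tool_pos: [0.4997, 0.102, 0.1418]
tool_rot: [180.0, -0.1, -171.6]
force: [-2.7, 2.7, 0.0]
opening: 0.199
finger_force: 1.5
```

>>> jog_arm(
  rows=[
    [[1,-7.7,0],[0,0,0.07],-0.6],
    [[1.8,-7.6,0],[0,0,0.08],-0.6],
    [[2.5,-7.4,0],[0,0,0.08],-0.6],
    [[1.6,-3.6,0],[0,0,0.05],-0.6],
    [[1.6,-3.5,0],[0,0,0.05],-0.6],
    [[0,0,0],[0,0,0],-0.6],
  ],
)

```text
t: 10.45
tool_pos: [0.5082, 0.0721, 0.1417]
tool_rot: [180.0, -0.1, -152.8]
force: [-2.0, 1.2, 1.8]
opening: 0.2
finger_force: 1.3
```

>>> jog_arm(
  rows=[
    [[2,-3.4,0],[0,0,0.05],-0.6],
    [[2,-3.3,0],[0,0,0.05],-0.6],
    [[1,-1.6,0],[0,0,0.02],-0.6],
  ],
)

```text
t: 10.7
tool_pos: [0.5129, 0.0645, 0.1416]
tool_rot: [179.9, -0.1, -145.9]
force: [-4.1, 2.6, 2.9]
opening: 0.201
finger_force: 2.6
```

>>> jog_arm(
  rows=[
    [[2.2,-3.2,0],[0,0,0.04],-0.6],
    [[1.2,-1.6,0],[0,0,0.02],-0.6],
    [[0,0,0],[0,0,0],-0.6],
  ],
)

```text
t: 10.95
tool_pos: [0.5166, 0.0593, 0.1416]
tool_rot: [179.9, -0.1, -142.6]
force: [-4.4, 1.6, 2.2]
opening: 0.198
finger_force: 1.8
```

>>> jog_arm(
  rows=[
    [[1.2,-1.5,0],[0,0,0.02],-0.6],
    [[1.2,-1.5,0],[0,0,0.02],-0.6],
    [[1.2,-1.4,0],[0,0,0.02],-0.6],
  ],
)

```text
t: 11.2
tool_pos: [0.5179, 0.0584, 0.1414]
tool_rot: [179.7, -0.2, -139.1]
force: [-12.6, 11.6, 9.1]
opening: 0.199
finger_force: 8.5
```

The lever is against its stop: the force rose to about 17 N with no further motion. Next I'll back off so the peg sits mid-gap, then open and raise.

>>> jog_arm(
  rows=[
    [[-2.5,3,0],[0,0,0],-0.6],
    [[-2,2.5,0],[0,0,0],-0.4],
    [[0,0,0],[0,0,0],-0.3],
    [[0,0,0],[0,0,0],-0.3],
    [[0,0,6],[0,0,0],-0.3],
    [[0,0,15],[0,0,0],-0.3],
    [[0,0,20],[0,0,0],-0.3],
    [[0,0,25],[0,0,0],-0.3],
    [[-10,0,30],[0,0,0],-0.3],
    [[-20,30,30],[0,0,0],-0.3],
    [[-20,35,10],[0,0,0],-0.3],
    [[-20,35,0],[0,0,0],-0.3],
  ],
)

```text
t: 12.2
tool_pos: [0.4512, 0.1581, 0.2783]
tool_rot: [-179.8, 0.4, -139.4]
force: [0.9, 1.7, 0.3]
opening: 0.346
finger_force: 0.0
```

>>> jog_arm(
  rows=[
    [[-10,35,0],[0,0,0],-0.3],
    [[-10,35,0],[0,0,0],-0.3],
    [[-10,35,0],[0,0,0],-0.3],
    [[0,35,0],[0,0,0],-0.3],
    [[0,35,0],[0,0,0],-0.3],
    [[0,0,0],[0,0,0],-0.3],
    [[0,0,0],[0,0,0],-0.3],
  ],
)

```text
t: 12.78
tool_pos: [0.4187, 0.3346, 0.2747]
tool_rot: [179.9, 0.0, -138.9]
force: [0.1, -0.3, 0.1]
opening: 0.349
finger_force: 0.0
```

```bash
python3 - <<'E'
from h import *
S=env.get_image('side');T=env.get_image('top')
def crop(i,x,y,w,hh,f):return cv2.resize(i['pixels'][y:y+hh,x:x+w],None,fx=f,fy=f,interpolation=2)
cv2.imwrite('pics/f.png',np.hstack([crop(S,290,165,130,130,3),crop(T,290,170,130,130,3)]))
print(env.get_obs()['tool_pos'])
for n,i in(('s',S),('t',T)):
    k,l,s,c=cv2.connectedComponentsWithStats(red(i));print(n,[(s[a].tolist(),c[a].round(1).tolist()) for a in range(1,k) if s[a,4]>25])
E
```

```text
[0.41972414 0.33142943 0.27430833]
s [([121, 59, 12, 13, 78], [126.2, 65.4]), ([354, 206, 15, 19, 226], [360.6, 214.6]), ([323, 255, 28, 30, 278], [333.5, 269.2]), ([179, 266, 11, 9, 53], [183.8, 270.0]), ([375, 422, 122, 58, 4553], [433.2, 457.8])]
t [([343, 208, 10, 11, 82], [347.5, 213.0]), ([471, 229, 49, 55, 2571], [495.0, 256.1]), ([346, 230, 23, 31, 169], [358.2, 245.6]), ([588, 281, 10, 21, 106], [591.9, 291.0]), ([597, 280, 43, 31, 750], [618.5, 294.8])]
```

View pics/f.png

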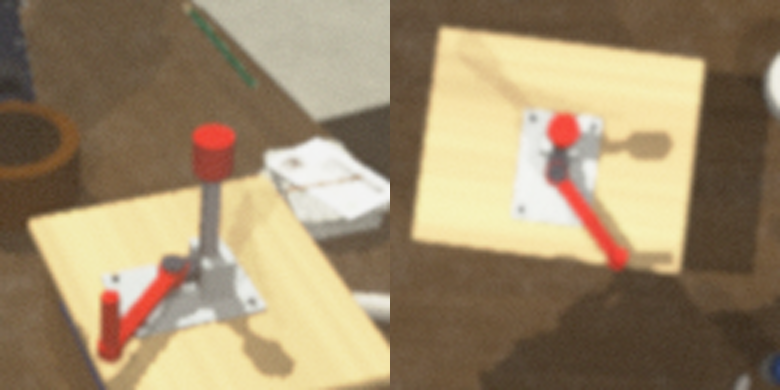

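The view shows the lever swung to the shut side, peg at top (366,256). The knob hasn't moved (side row 214.6), and the gripper is clear.

```bash
python3 -c "
from rig import env
print(env.finish_job())"
```

```text
the job is handed in; nothing more can be done
None
```

The probe rests on the goods at roughly 45 mm above the table (a 2.5–3 N press), the lever is clamped hard against its stop, and the job was handed in at about 13 s with the arm clear and the glue stick and rolls not touched.

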